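Hang the lopsided tin carrier on the spring scale

TASK

Weigh the plywood carrier with the two tins: lift it, bring the hand slot of its upright board over the hook of the spring scale, and hang it with the hook seated in the notch above the carrier's balance point, so that it hangs level and still. Ease the weight onto the scale slowly, letting go only once the spring carries all of it, so that the arm never jumps down or up, not even by a few millimetres, nor bottoms out and the carrier does not swing; do not press hard on the hook, tip the carrier or disturb the other things on the table.

Things in the scene. Friction and masses are not known exactly. Their poses are not given: they have to be found in the camera images.
- carrier_tray (a point): Plywood carrier: open tray 130 (x) x 180 (y) x 46 mm; this point is the middle of its underside. An upright board 12 mm thick stands along y across its middle (board normal = x). Two tins, 52 mm wide, 80 high, are wedged in at the +y end, one each side of the board, and stay put; the balance point lies 30 mm to +y of the middle. Weight not told: it varies, about 3 to 9 N. z up.
- carrier_grip (a point): Where to grip the carrier: on its upright board, 180 mm above the carrier's underside, straight above notch and balance point. The board is 12 mm thick (along x), 150 mm long, 198 mm high; its plain top band, from 142 to 198 mm up, is gripped across the thickness. Same axes as the tray.
- carrier_slot (a point): Centre of the hand slot, which goes through the board along x: 112 mm long (y), from 100 to 134 mm above the carrier's underside. This point lies 26 mm to -y of the notch. Same axes.
- carrier_notch (a point): Middle of the roof of the one V notch in the slot's top edge, 38 mm straight below the grip point, 142 mm above the carrier's underside. 8 mm deep, 26 mm wide (y) at its mouth, 10 mm at its roof. Same axes.
- hook_seat (a point): Where the notch is to sit: top of the scale's level round steel arm (8 mm thick), 250 mm above the table when empty; moves with the arm. The arm runs along x; its free end points to -x, roughly to the robot, and turns up 18 to 27 mm to -x of here, its tip 10 mm higher than here. An 18 mm wide collar stands 18 mm to +x. The board goes between tip and collar, slid over the tip from the -x side.
- scale: Spring scale: fixed grey column, 44 mm wide, 36 mm deep, 280 mm high, on a foot 160 mm wide; origin at table height under the middle of the column's near (-x) face, 140 mm to +x of the hook seat. Same axes as the seat.
- scale_arm (a joint): How far the scale's arm has sunk, in m: 0 when empty, growing downwards, stop at 0.065. The arm is borne by a spring of about 160 N/m with little damping (starts to sink at 0.25 N, then about 6 mm per newton), so it jumps and bounces if let go under too little or too much load. It must never move faster than 50 mm/s.
- egg_box: Bystander: cardboard egg box, 150 x 100 mm, 56 mm high; origin under its middle.
- water: Bystander: clear bottle, 60 mm across, 170 mm high; origin under its middle.
- tin: Bystander: lone tin, 72 mm across, 85 mm high; origin under its middle.
- jar: Bystander: jar, 70 mm across, 90 mm high; origin under its middle.
- mug: Bystander: white mug, 76 mm across, 90 mm high; origin under its middle.
- tape_stand: Bystander: desk tape stand, 130 x 60 mm, 85 mm high; origin under its middle.
- stapler: Bystander: stapler, 140 x 36 mm, 48 mm high; origin under its middle.

How it is judged:
On the way, in this order (a step that is already met when the one before it is completed fails the run):
1. the carrier is lifted off the table, not yet on the hook (height (world z) of carrier_notch above 0.18 m and contact force between carrier and scale_arm below 0.1 N), for 0.2 s.
2. the hook is in the notch and takes load while the fingers still hold the carrier (distance between carrier_notch and hook_seat below 0.016 m and contact force between carrier and scale_arm above 1.5 N and contact force between the fingers and carrier above 1 N), for 0.2 s.
At the end, for the whole second after the job is handed in: The carrier hangs on the arm with the hook in the notch (notch roof within 16 mm of the seat along the arm, 6 mm sideways, 4 mm in height), within 7 degrees of level, its weight on the spring (arm sunk between 12 and 60 mm), arm and carrier at rest (distance between carrier_notch and hook_seat below 0.016 m and not (z of carrier_notch in the frame of hook_seat above 0.004 m) and y of carrier_notch in the frame of hook_seat between -0.006 and 0.006 m and angle between carrier_grip's own z axis and vertical below 0.12 rad and contact force between carrier and scale_arm above 2 N and value of joint scale_arm between 0.012 and 0.06 m and velocity of joint scale_arm between -0.03 and 0.03 m/s and linear speed of carrier below 0.04 m/s and angular speed of carrier below 0.3 rad/s); the robot touches nothing.
It fails at once if the scale's arm drops or springs back faster than 0.06 m/s (velocity of joint scale_arm above 0.06 m/s or velocity of joint scale_arm below -0.06 m/s).
It fails at once if the hook is pressed hard: more than 15 N between carrier and arm, or the arm pushed to its lower stop (contact force between carrier and scale_arm above 15 N or value of joint scale_arm above 0.0645 m).
It fails at once if the carrier swings on the hook faster than 1.2 rad/s (contact force between carrier and scale_arm above 1 N and angular speed of carrier above 1.2 rad/s).
It fails at once if the carrier is tipped by more than 25 degrees (angle between carrier_grip's own z axis and vertical above 0.44 rad).
It fails at once if a bystander is moved by more than 30 mm (distance of any of egg_box, water, tin, jar, mug, tape_stand, stapler from where it was at the start of the episode above 0.03 m).
It also fails if it takes over 69 s, if anything falls off the work surface, if the arm or the gripper's body presses on something with over 40 N, if the wrist force passes 120 N, or if a joint passes its speed limit or range.

ROBOT

A 7-joint arm with a two-finger parallel gripper is mounted at the origin on the work surface. World frame = base frame: x ahead of the robot, y to its left, z up, the work surface at z = 0. Lengths are in m, angles in rad, forces in N, time in s.
With the tool pointing down it reaches from about 0.425 to 0.925 m from the base axis. Payload 6.8 kg.
Tool frame: the origin (TCP) lies on the centre line of the jaws, within the pads' length; the fingertips stand 14 mm ahead of it and the grasp point (between the pads) lies 5 mm behind it (r.tips_ahead is the distance from the TCP to the fingertips, in m); z points along the fingers, y is the line along which they close (so a half turn about z gives the same grasp; the last joint's range is limited). The gripper opens to 85 mm and grips with 20 to 120 N. Pads are 22 mm wide; open, the fingers measure 114 mm over their backs; the gripper's body (76 mm by 85 mm) begins 54 mm behind the grasp point. The pads swing forward as they close: fully open they stand 13 mm farther back than shut.
Start: joints at [1.199, 0.477, 0.022, 1.555, -0.011, 1.109, -0.083], TCP at [0.176, -0.652, 0.245] pointing down, gripper open.
Joint ranges: [-2.96, 2.96], [-0.34, 2.1], [-1.41, 1.46], [0.24, 2.44], [-1.37, 4.51], [0.17, 1.92], [-2.96, 2.96]. Speed limits (rad/s): [2.39, 2.39, 3.14, 3.14, 3.14, 3.14, 3.14].

INTERFACE

Orientations are given as a rotation vector (axis times angle).
In Python, from bench import r, eyes gives the robot as it stands.
- The arm moves only by the tool step_arm, never from a script. Its argument "rows" is a list of rows, each a list of 6 numbers: the shift along the world's x, y, z in units of 60 cm (1.0 is 60 cm), then the turn, a rotation vector about the world's x, y, z in units of pi rad (1.0 is pi rad). In form: [[x, y, z, rx, ry, rz], ...]. A call has 1 to 5 rows; each row is the pose to reach, as a shift and turn from the pose commanded when the call began, turning the shorter way round; what a row does not reach only later rows make up. A row lasts 1/12 s, in which the tool goes at most 41.7 mm and 7.16 degrees, less where a joint would pass 70% of its speed; a pose out of reach is approached as far as the arm can. A call with a number of a shift or a turn outside -1 to 1 is refused whole. A call with a gripper value outside its range is refused whole. "jaw" is the closure, from 0 (fully open) to 1 (shut), set as the call begins (left out, the last holds). The fingers move at their own pace and stop on an object; "squeeze" is the grip in N (left out, the last holds). Time passes only in rows, so rows that repeat a pose let the fingers close. It gives the time, the measured TCP pose, the force, the opening and the grip force at its end, in the units of the state.
- r.get_obs(): the state, without advancing time (a new reading comes with each control period).
- eyes.grab_frame(name): name is "scene" or "top"; returns the picture (384x512x3 uint8, red, green, blue); there is no depth.
- eyes.camera_info(name): a dict with "mtx" (3x3 intrinsics, pixels), "extrinsics" (4x4, takes a point from camera to world coordinates). Camera axes: x right, y down, z forward; pixel columns grow to the right and rows downward; lengths in m; the calibration is good to about 2 mm. A picture is of the moment at which its call begins. camera_info takes no time and is no camera call.
- r.hand_in(): hands the job in; it is judged then, once.
The state is a dict: "clock": time; "joints": joint angles; "qvel": joint speeds; "tau": joint torques, N m; "tcp_pos": TCP position; "orientation": TCP orientation; "contact_force": force on the tool from outside, world axes, zero at the start; "moment": the same for the moment, N m; "grip_width": finger opening in m; "gripper_force": force on a finger pad.
Only numpy, scipy, OpenCV 4.12 (cv2) and the standard library are available. Lean on these libraries where they do the work, as an engineer would, in place of code of your own. Each camera call takes 0.05 s, during which the arm holds its last target. There are 200 camera calls.

## Working session

There is one attempt and no reset: what is moved stays moved. The work goes in short steps, Python scripts to look and compute and a tool call to move; the robot and the scene stay as the last step left them, time stands still between calls to the robot, and variables do not carry over. Pictures are saved under pics/ and viewed, at most 10 in all, crops included, and the job is handed in when it is done.

Besides the shell and the picture viewer there is one more tool, called by a JSON object that holds its "method" and its "body". step_arm: Moves the arm, as the interface text tells. Shifts and turns lie within -1 to 1; 1 stands for 60 cm of shift or pi rad of turn. Its arguments: {"type":"object","properties":{"rows":{"type":"array"},"jaw":{"type":"number"},"squeeze":{"type":"number"}},"required":["rows"]}

```bash
ls && mkdir -p pics && python3 - <<'E'
from bench import r, eyes
import cv2,numpy as np
print(r.get_obs(), r.tips_ahead)
for n in("scene","top"):
    im=eyes.grab_frame(n); cv2.imwrite(f"pics/{n}0.png",im[:,:,::-1]); c=eyes.camera_info(n); print(n,c)
E
```

```text
pics
{'clock': 0.0, 'joints': array([ 1.19890023,  0.47776305,  0.02237869,  1.5564773 , -0.01147943,
        1.10931283, -0.08309153]), 'qvel': array([-4.01014511e-04,  5.23686396e-04,  7.19656344e-04,  1.09055893e-03,
        9.34224343e-04, -5.08811965e-05,  3.75220411e-04]), 'tau': array([ 8.49820208e-04, -5.96447325e+01,  1.60890877e+00, -2.81196606e+01,
        1.25965310e-02,  9.35904711e-03,  2.51149100e-05]), 'tcp_pos': array([ 0.17580992, -0.65109979,  0.2443404 ]), 'orientation': array([-3.11253403e+00, -4.12941497e-01,  6.43791325e-04]), 'contact_force': array([-0.43748295, -0.32759087,  0.13033623]), 'moment': array([ 0.00338035, -0.04247187, -0.01502149]), 'gripper_force': 0.0, 'grip_width': 0.08527546554048558} 0.014
scene {'mtx': array([[356.48082221,   0.        , 256.05046259],
       [  0.        , 356.48082221, 192.98900993],
       [  0.        ,   0.        ,   1.        ]]), 'extrinsics': array([[-0.12591561,  0.67140769, -0.73031293,  1.26071417],
       [ 0.99203444,  0.08788721, -0.09024141,  0.09206109],
       [ 0.00359639, -0.73585838, -0.67712592,  0.86195195],
       [ 0.        ,  0.        ,  0.        ,  1.        ]])}
top {'mtx': array([[444.95211693,   0.        , 254.06051681],
       [  0.        , 444.95211693, 192.94538178],
       [  0.        ,   0.        ,   1.        ]]), 'extrinsics': array([[ 1.17438470e-02, -9.87100385e-01,  1.59671262e-01,
         3.34347371e-01],
       [-9.99927649e-01, -1.20088931e-02, -6.95088938e-04,
        -1.16247841e-02],
       [ 2.60359768e-03, -1.59651546e-01, -9.87169998e-01,
         1.39117450e+00],
       [ 0.00000000e+00,  0.00000000e+00,  0.00000000e+00,
         1.00000000e+00]])}
```

View pics/scene0.png

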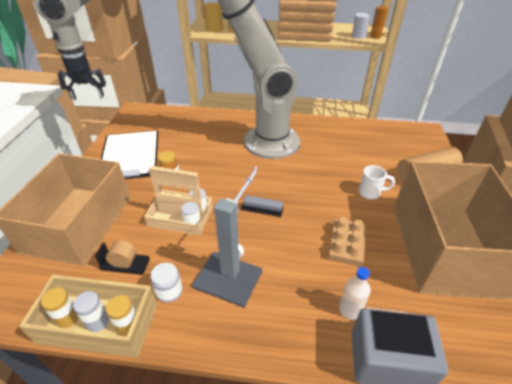

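View pics/top0.png

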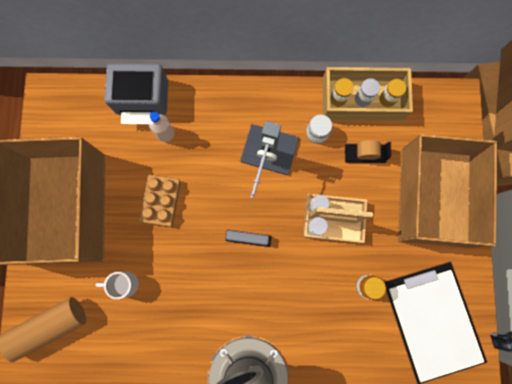

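The scene view looks from the far side: the carrier is at about (180,205) and the scale at (228,250). In the top view the carrier is at (337,218), and the scale's column is at (270,135) with its arm running to the tip at (253,195). The stapler lies at (248,238) between the robot and the scale. Next I'll zoom in on both views.

```bash
python3 - <<'E'
import cv2,numpy as np
def crop(n,x0,y0,x1,y1,s):
    im=cv2.imread(f"pics/{n}0.png")[y0:y1,x0:x1]
    im=cv2.resize(im,None,fx=s,fy=s,interpolation=cv2.INTER_CUBIC)
    for i in range(0,x1-x0,10): cv2.putText(im,str(x0+i),(i*s,8),0,.3,(0,0,0),1);cv2.line(im,(i*s,10),(i*s,16),(0,0,0),1)
    for i in range(0,y1-y0,10): cv2.putText(im,str(y0+i),(0,i*s+4),0,.3,(0,0,0),1)
    return im
cv2.imwrite("pics/c_top.png",crop("top",235,115,380,250,5))
cv2.imwrite("pics/c_sc.png",crop("scene",140,155,270,305,4)) 
E
```

```text
(no output)
```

View pics/c_top.png

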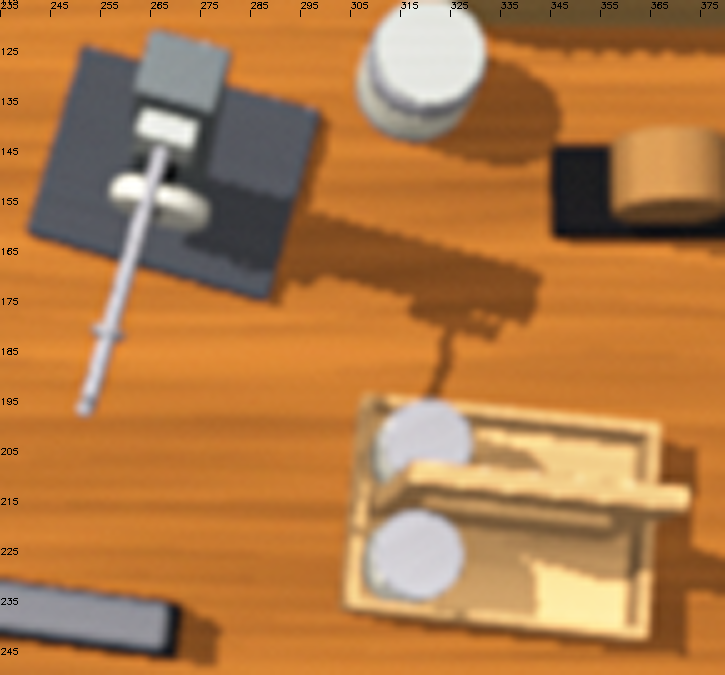

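View pics/c_sc.png

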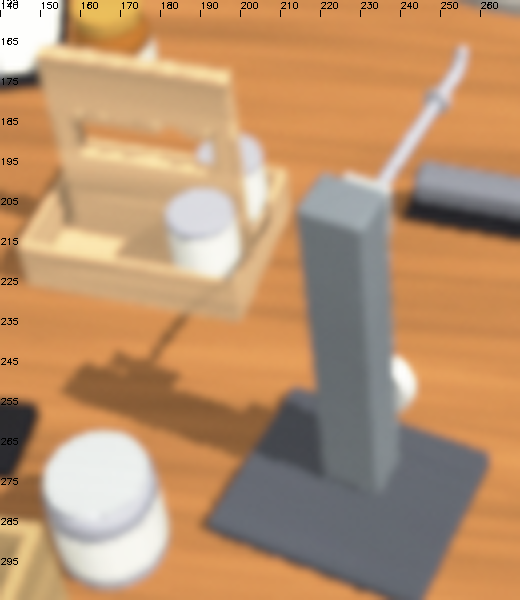

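```bash
cat > h.py <<'E'
import numpy as np
from bench import r, eyes
C={n:eyes.camera_info(n) for n in("scene","top")}
def ray(n,p):
    E=C[n]["extrinsics"]; d=E[:3,:3]@np.linalg.inv(C[n]["mtx"])@[p[0],p[1],1.]
    return E[:3,3],d/np.linalg.norm(d)
def plane(n,p,z):
    o,d=ray(n,p); return o+d*(z-o[2])/d[2]
def tri(pt,ps):
    (o1,d1),(o2,d2)=ray("top",pt),ray("scene",ps)
    s=np.linalg.lstsq(np.c_[d1,-d2],o2-o1,rcond=None)[0]
    a,b=o1+s[0]*d1,o2+s[1]*d2
    return (a+b)/2,np.linalg.norm(a-b)
def proj(n,P):
    E=C[n]["extrinsics"]; q=C[n]["mtx"]@(E[:3,:3].T@(np.asarray(P)-E[:3,3])); return q[:2]/q[2]
E
python3 - <<'E'
from h import *
np.set_printoptions(precision=4,suppress=True)
T=lambda x,y:(235+x/5-.4,115+y/5-.4); S=lambda x,y:(140+x/4-.4,155+y/4-.4)
P={}
for k,a,b in [("b+",T(410,475),S(229,76)),("b-",T(689,498),S(42,52)),("tip",T(84,408),S(463,50)),("collar",T(107,331),S(437,98)),("armroot",T(158,150),S(383,180))]:
    P[k],e=tri(a,b); print(k,P[k],e)
v=P["b+"]-P["b-"]; print("len",np.linalg.norm(v),"yaw",np.degrees(np.arctan2(-v[0],v[1])), "mid",(P["b+"]+P["b-"])/2)
c=[plane("top",T(*p),.046) for p in[(365,397),(660,425),(650,637),(347,607)]]
print("tray",np.array(c)); 
for i in range(4):
    w=c[(i+1)%4]-c[i]; print(np.linalg.norm(w),np.degrees(np.arctan2(w[1],w[0])))
print(np.mean(c,0))
f=[plane("top",T(*p),.012) for p in[(83,47),(320,110),(268,298),(30,235)]]
for i in range(4):
    w=f[(i+1)%4]-f[i]; print("foot",np.linalg.norm(w),np.degrees(np.arctan2(w[1],w[0])))
print(np.mean(f,0))
w=P["armroot"]-P["tip"];print("arm",np.degrees(np.arctan2(w[1],w[0])))
for n,p in(("jar?",(320,127)),("stap",(248,237))): print(n,plane("top",p,.09 if n=="jar?" else .048))
E
```

```text
b+ [ 0.4835 -0.1803  0.1975] 0.0033435420049896403
b- [ 0.4722 -0.3288  0.196 ] 0.008085209753671602
tip [ 0.5087 -0.0044  0.2596] 0.002550668871455524
collar [ 0.5507 -0.0161  0.2511] 0.0020905314672560386
armroot [ 0.6447 -0.0387  0.2626] 0.007937498406959825
len 0.148930355444831 yaw -4.354762879690964 mid [ 0.4779 -0.2546  0.1968]
tray [[ 0.5506 -0.1766  0.046 ]
 [ 0.5355 -0.3568  0.046 ]
 [ 0.4064 -0.3471  0.046 ]
 [ 0.4222 -0.1647  0.046 ]]
0.18092043450728487 -94.80183446401196
0.12949624846828578 175.69426445851408
0.18306943646991233 85.0343314902176
0.12897200746876286 -5.258091115699238
[ 0.4787 -0.2613  0.046 ]
foot 0.1576791829887641 -104.71816801126704
foot 0.12782869851924672 164.84735818750815
foot 0.1561079071775043 75.54782239684894
foot 0.12855115468035794 -14.449121070381993
[ 0.7002 -0.0606  0.012 ]
arm -14.15894200733726
jar? [ 0.7501 -0.2104  0.09  ]
stap [0.4171 0.0041 0.048 ]
```

{"method": "step_arm", "body": {"rows": [[0.03, 0.045, 0.01, 0, 0, 0.025], [0.07, 0.09, 0.025, 0, 0, 0.055], [0.1, 0.14, 0.04, 0, 0, 0.083], [0.135, 0.187, 0.05, 0, 0, 0.111], [0.169, 0.234, 0.06, 0, 0, 0.139]], "jaw": 0, "squeeze": 40}}

```text
clock: 0.52
tcp_pos: [0.2781, -0.5096, 0.2814]
orientation: [-2.948, -1.084, 0.0]
contact_force: [1.1, 0.7, 0.1]
grip_width: 0.0854
gripper_force: 0.0
```

{"method": "step_arm", "body": {"rows": [[0.034, 0.047, 0, 0, 0, 0.028], [0.068, 0.094, 0, 0, 0, 0.055], [0.1, 0.14, 0, 0, 0, 0.083], [0.135, 0.187, 0, 0, 0, 0.111], [0.169, 0.234, 0, 0, 0, 0.139]]}}

```text
clock: 0.93
tcp_pos: [0.3793, -0.3693, 0.2811]
orientation: [-2.644, -1.697, 0.0]
contact_force: [0.7, -0.5, -0.1]
grip_width: 0.0853
gripper_force: 0.0
```

{"method": "step_arm", "body": {"rows": [[0.034, 0.047, 0, 0, 0, 0.025], [0.068, 0.094, 0, 0, 0, 0.05], [0.1, 0.14, 0, 0, 0, 0.075], [0.135, 0.187, 0, 0, 0, 0.098], [0.169, 0.234, 0, 0, 0, 0.113]]}}

```text
clock: 1.35
tcp_pos: [0.4807, -0.229, 0.2811]
orientation: [-2.303, -2.136, 0.001]
contact_force: [0.7, -0.1, -0.7]
grip_width: 0.0853
gripper_force: 0.0
```

{"method": "step_arm", "body": {"rows": [[0, 0, 0, 0, 0, 0], [0, 0, 0, 0, 0, 0]]}}

```text
clock: 1.52
tcp_pos: [0.4812, -0.2281, 0.2811]
orientation: [-2.301, -2.137, -0.001]
contact_force: [-0.7, -1.1, 0.1]
grip_width: 0.0852
gripper_force: 0.0
```

```bash
cat >> h.py <<'E'
from scipy.spatial.transform import Rotation as R
def st():
    o=r.get_obs(); M=R.from_rotvec(o["orientation"]).as_matrix()
    print("t",round(o["clock"],2),"tcp",o["tcp_pos"].round(4),"yaw_y",np.degrees(np.arctan2(M[1,1],M[0,1])).round(2),"z",M[:,2].round(4),"F",o["contact_force"].round(2),"M",o["moment"].round(3),"w",round(o["grip_width"],4),"g",round(o["gripper_force"],1)); return o
E
python3 - <<'E'
from h import *
st(); print(r.get_obs()["joints"].round(2)); print(tri((266.2,155.2),(240,251)))
import cv2
ims=[]
for n,c in(("top",(250,380,180,250)),("scene",(130,260,130,240))):
    im=eyes.grab_frame(n); cv2.imwrite(f"pics/{n}1.png",im[:,:,::-1])
    ims.append(cv2.resize(im[c[2]:c[3],c[0]:c[1],::-1],(520,4*(c[3]-c[2])),interpolation=cv2.INTER_CUBIC))
im=np.vstack(ims)[:600]; cv2.imwrite("pics/v1.png",im)
E
```

```text
t 1.52 tcp [ 0.4812 -0.2281  0.2811] yaw_y -4.24 z [-1.e-04  9.e-04 -1.e+00] F [-0.66 -1.05  0.08] M [-0.081  0.023  0.003] w 0.0852 g 0.0
[ 0.7   0.24 -0.44  1.83  0.11  1.1   0.15]
(array([ 0.66030307, -0.0368467 ,  0.08322567]), np.float64(0.022149784924627262))
```

View pics/v1.png

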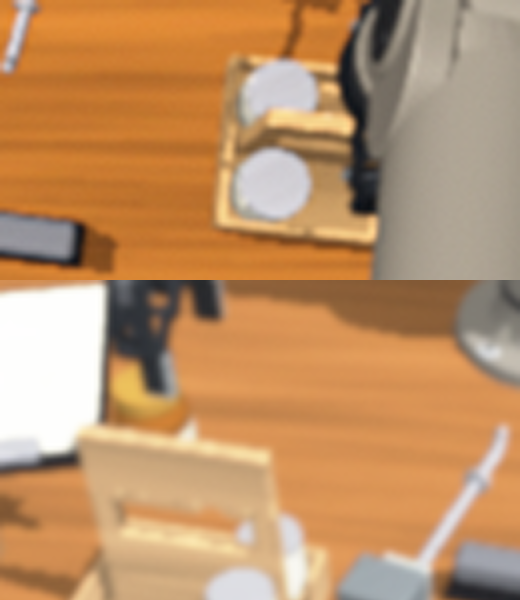

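The top view shows the arm over the -y half of the carrier, and the scene view shows the fingers near pixel (168,150). I'll compare this with where the TCP should project.

```bash
python3 - <<'E'
from h import *
o=st(); p=o["tcp_pos"]
for n in("top","scene"): print(n,proj(n,p),proj(n,p+[0,0,-.014]),proj(n,[.481,-.230,.198]))
print(p, [proj("scene",p+[s*.05,0,0]) for s in(-1,1)])
E
```

```text
t 1.62 tcp [ 0.4796 -0.2311  0.2809] yaw_y -4.57 z [-1.1e-03 -2.0e-04 -1.0e+00] F [-0.53  0.91  0.08] M [-0.092  0.071  0.004] w 0.0851 g 0.0
top [340.83802789 207.47612729] [339.7653682  208.17654687] [334.41744052 210.85322736]
scene [175.51870424 148.0065891 ] [176.26226397 152.09496142] [179.96195862 171.48047601]
[ 0.47955747 -0.23113102  0.2809083 ] [array([180.55458838, 137.97886888]), array([170.09834854, 158.79988955])]
```

```bash
python3 - <<'E'
from h import *
import cv2
im=eyes.grab_frame("scene"); cv2.imwrite("pics/scene2.png",im[:,:,::-1])
a=eyes.grab_frame("top")
cv2.imwrite("pics/v2.png",np.vstack([im[60:260,100:356],a[120:300,200:456]])[:,:,::-1].repeat(2,0).repeat(2,1)[:600]) if 0 else cv2.imwrite("pics/v2.png",np.hstack([cv2.resize(im[60:260,110:310],(400,400)),cv2.resize(a[120:320,240:440],(400,400))])[:,:,::-1])
E
```

```text
(no output)
```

View pics/v2.png

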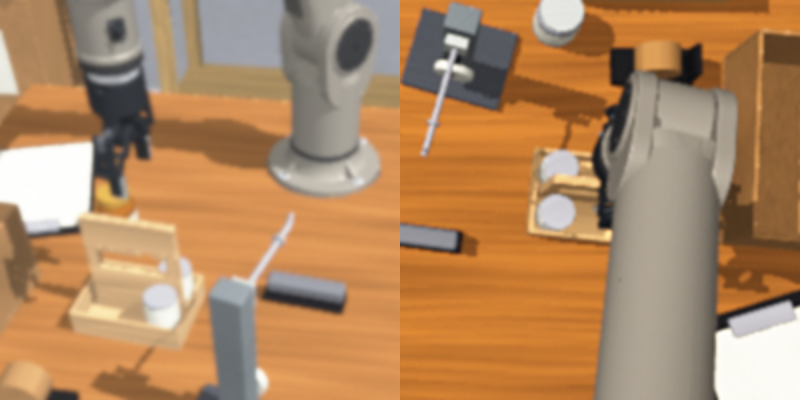

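The fingers straddle the projected grip point: their scene pixels (169,155) and (182,137) average to the TCP projection. I'll descend and close.

{"method": "step_arm", "body": {"rows": [[0, 0, -0.035, 0, 0, 0], [0, 0, -0.07, 0, 0, 0], [0, 0, -0.11, 0, 0, 0], [0, 0, -0.145, 0, 0, 0], [0, 0, -0.176, 0, 0, 0]]}}

```text
clock: 2.13
tcp_pos: [0.479, -0.2318, 0.1743]
orientation: [-2.31, -2.129, 0.001]
contact_force: [0.5, -0.4, -0.4]
grip_width: 0.0853
gripper_force: 0.0
```

{"method": "step_arm", "body": {"rows": [[0, 0, 0, 0, 0, 0], [0, 0, 0, 0, 0, 0], [0, 0, 0, 0, 0, 0], [0, 0, 0, 0, 0, 0], [0, 0, 0, 0, 0, 0]], "jaw": 1, "squeeze": 40}}

```text
clock: 2.55
tcp_pos: [0.4809, -0.231, 0.177]
orientation: [2.306, 2.13, 0.001]
contact_force: [-0.0, 0.1, 0.1]
grip_width: 0.0254
gripper_force: 0.0
```

{"method": "step_arm", "body": {"rows": [[0, 0, 0, 0, 0, 0], [0, 0, 0, 0, 0, 0], [0, 0, 0, 0, 0, 0], [0, 0, 0, 0, 0, 0], [0, 0, 0, 0, 0, 0]]}}

```text
clock: 2.97
tcp_pos: [0.4804, -0.2309, 0.1763]
orientation: [2.307, 2.131, -0.0]
contact_force: [-3.3, -1.9, 5.5]
grip_width: 0.0117
gripper_force: 41.2
```

```bash
python3 -c "
from h import *
st()"
```

```text
t 2.97 tcp [ 0.4804 -0.2309  0.1763] yaw_y -4.53 z [ 7.e-04 -8.e-04 -1.e+00] F [-3.27 -1.92  5.49] M [-0.238  0.231 -0.096] w 0.0117 g 41.2
```

{"method": "step_arm", "body": {"rows": [[0, 0, 0.01, 0, 0, 0], [0, 0, 0.03, 0, 0, 0], [0, 0, 0.055, 0, 0, 0], [0, 0, 0.08, 0, 0, 0], [0, 0, 0.1, 0, 0, 0]]}}

```text
clock: 3.38
tcp_pos: [0.4802, -0.23, 0.2369]
orientation: [-2.306, -2.133, -0.0]
contact_force: [0.7, 0.5, -6.2]
grip_width: 0.011
gripper_force: 39.5
```

{"method": "step_arm", "body": {"rows": [[0, 0, 0.025, 0, 0, 0], [0, 0, 0.05, 0, 0, 0], [0, 0, 0.08, 0, 0, 0], [0, 0, 0.11, 0, 0, 0], [0, 0, 0.123, 0, 0, 0]]}}

```text
clock: 3.8
tcp_pos: [0.481, -0.2303, 0.3121]
orientation: [2.305, 2.131, 0.002]
contact_force: [0.0, -0.4, -5.4]
grip_width: 0.0116
gripper_force: 39.5
```

{"method": "step_arm", "body": {"rows": [[0, 0, 0, 0, 0, 0], [0, 0, 0, 0, 0, 0], [0, 0, 0, 0, 0, 0], [0, 0, 0, 0, 0, 0], [0, 0, 0, 0, 0, 0]]}}

```text
clock: 4.22
tcp_pos: [0.4797, -0.2303, 0.3084]
orientation: [-2.306, -2.131, 0.001]
contact_force: [-0.2, 0.0, -5.9]
grip_width: 0.0117
gripper_force: 39.5
```

```bash
python3 - <<'E'
from h import *
import cv2
st()
im=eyes.grab_frame("scene"); st(); a=eyes.grab_frame("top"); st(); F=[]
for i in range(6): eyes.grab_frame("top"); o=r.get_obs(); F.append(np.r_[o["contact_force"],o["moment"]])
print(np.mean(F,0).round(2),np.std(F,0).round(2))
cv2.imwrite("pics/s3.png",im[:,:,::-1]);cv2.imwrite("pics/t3.png",a[:,:,::-1])
c=lambda im,x,y,w,h,s:cv2.resize(im[y:y+h,x:x+w],None,fx=s,fy=s,interpolation=cv2.INTER_CUBIC)
cv2.imwrite("pics/v3.png",np.hstack([c(im,135,90,130,150,4)[:,:,::-1],c(a,290,150,70,150,4)[:,:,::-1]]))
E
```

```text
t 4.22 tcp [ 0.4797 -0.2303  0.3084] yaw_y -4.5 z [-0.0018  0.001  -1.    ] F [-0.21  0.   -5.95] M [-0.05   0.03  -0.014] w 0.0117 g 39.5
t 4.27 tcp [ 0.4798 -0.2303  0.3086] yaw_y -4.5 z [-1.4e-03  8.0e-04 -1.0e+00] F [-0.53 -0.21 -6.25] M [ 0.009 -0.004 -0.024] w 0.012 g 39.5
t 4.32 tcp [ 0.48   -0.2304  0.3088] yaw_y -4.5 z [-1.1e-03  6.0e-04 -1.0e+00] F [ 0.19  0.69 -5.12] M [-0.041 -0.031 -0.   ] w 0.0116 g 39.5
[ 0.18  0.05 -5.72  0.01  0.01 -0.01] [0.44 0.34 0.51 0.02 0.04 0.01]
```

View pics/v3.png

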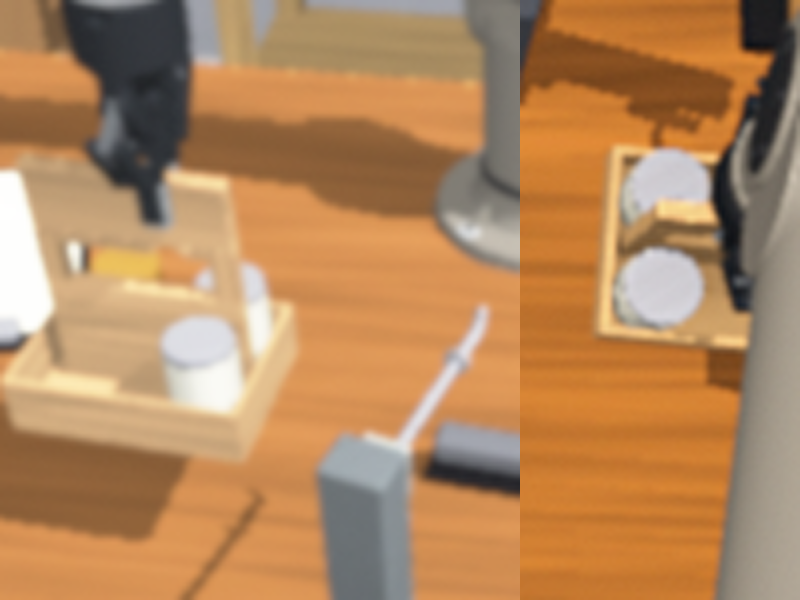

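The carrier hangs level in the grip and weighs about 5.7 N, so the arm should sink about 34 mm. I'll check where the grip sits along the board.

```bash
python3 - <<'E'
from h import *
print(tri((325-.4,201.2-.4),(192-.4,135.5-.4)))
a=plane("scene",(192-.4,135.5-.4),.330);b=plane("scene",(140.5-.4,129.5-.4),.330)
print(a,b,np.linalg.norm(a-b),np.degrees(np.arctan2(-(a-b)[0],(a-b)[1])))
u=(a-b)/np.linalg.norm(a-b); print("grip y from board mid:",(np.array([.480,-.2303,.33])-(a+b)/2)@u, "perp",(np.array([.480,-.2303,.33])-(a+b)/2)@[u[1],-u[0],0])
E
```

```text
(array([ 0.48773768, -0.17938621,  0.33359576]), np.float64(0.005296447127130075))
[ 0.48264533 -0.17842161  0.33      ] [ 0.47245674 -0.32525926  0.33      ] 0.14719070242825635 -3.9692090981335864
grip y from board mid: 0.021658286252316594 perp 0.000952054402142835
```

{"method": "step_arm", "body": {"rows": [[-0.008, 0.01, 0, 0, 0, -0.002], [-0.018, 0.03, 0.001, 0, 0, -0.006], [-0.028, 0.055, 0.002, 0, 0, -0.011], [-0.036, 0.085, 0.003, 0, 0, -0.016], [-0.041, 0.12, 0.003, 0, 0, -0.021]]}}

```text
clock: 5.03
tcp_pos: [0.4543, -0.1573, 0.3114]
orientation: [-2.379, -2.052, 0.001]
contact_force: [0.1, 0.9, -5.2]
grip_width: 0.0116
gripper_force: 39.5
```

{"method": "step_arm", "body": {"rows": [[0, 0.035, 0, 0, 0, -0.005], [0, 0.07, 0, 0, 0, -0.01], [0, 0.105, 0, 0, 0, -0.015], [0, 0.14, 0, 0, 0, -0.019], [0, 0.17, 0, 0, 0, -0.023]]}}

```text
clock: 5.45
tcp_pos: [0.4545, -0.0537, 0.3115]
orientation: [2.448, 1.968, -0.0]
contact_force: [0.2, -0.5, -5.2]
grip_width: 0.0117
gripper_force: 39.4
```

{"method": "step_arm", "body": {"rows": [[0, 0.03, 0, 0, 0, -0.004], [0, 0.055, 0, 0, 0, -0.007], [0, 0.08, 0, 0, 0, -0.01], [0, 0.097, 0, 0, 0, -0.012], [0, 0.106, 0, 0, 0, -0.012]]}}

```text
clock: 5.87
tcp_pos: [0.4545, 0.0098, 0.3115]
orientation: [2.483, 1.924, 0.0]
contact_force: [0.6, -0.1, -4.8]
grip_width: 0.0119
gripper_force: 39.5
```

{"method": "step_arm", "body": {"rows": [[0, 0, 0, 0, 0, 0], [0, 0, 0, 0, 0, 0], [0, 0, 0, 0, 0, 0], [0, 0, 0, 0, 0, 0], [0, 0, 0, 0, 0, 0]]}}

```text
clock: 6.28
tcp_pos: [0.4556, 0.0064, 0.3113]
orientation: [2.487, 1.92, -0.0]
contact_force: [-0.1, -0.2, -7.2]
grip_width: 0.0119
gripper_force: 39.4
```

```bash
python3 - <<'E'
from h import *
import cv2
P=[]
for i in range(8):
    a=eyes.grab_frame("top"); P.append(r.get_obs()["tcp_pos"])
st(); print(np.mean(P,0).round(4)); im=eyes.grab_frame("scene")
cv2.imwrite("pics/s4.png",im[:,:,::-1]);cv2.imwrite("pics/t4.png",a[:,:,::-1])
c=lambda im,x,y,w,h,s:cv2.resize(im[y:y+h,x:x+w],None,fx=s,fy=s,interpolation=cv2.INTER_CUBIC)
cv2.imwrite("pics/v4.png",np.hstack([c(im,190,95,110,150,4)[:,:,::-1],c(a,200,130,90,150,4)[:,:,::-1]]))
E
```

```text
t 6.68 tcp [0.4556 0.0071 0.3113] yaw_y -14.59 z [-0.  0. -1.] F [-0.    0.72 -5.62] M [-0.024  0.039 -0.034] w 0.0117 g 39.4
[0.4556 0.0069 0.3113]
```

View pics/v4.png

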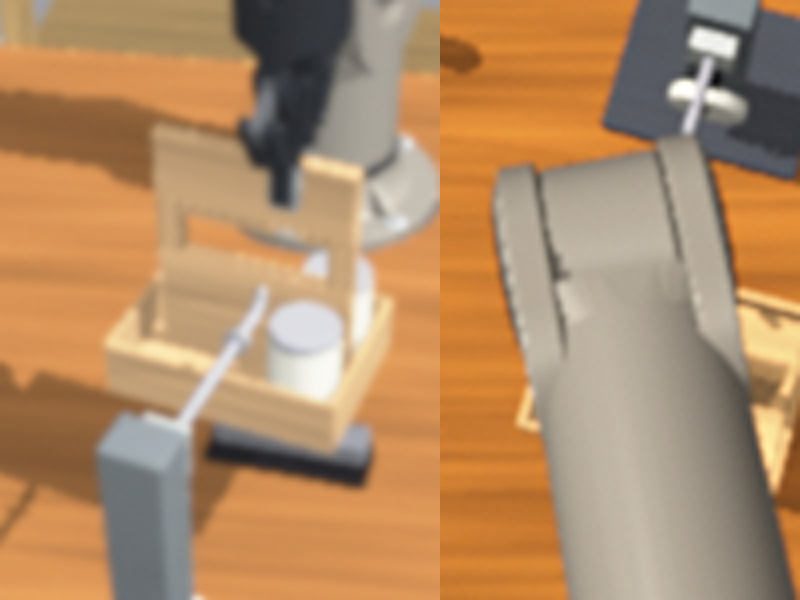

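The carrier is staged with the board on the -x side of the tip (scene crop (263,290)) and the arm in line with the slot. Now I'll slide it in along the arm.

{"method": "step_arm", "body": {"rows": [[0.008, -0.002, 0, 0, 0, 0], [0.02, -0.005, 0, 0, 0, 0], [0.035, -0.009, 0, 0, 0, 0], [0.05, -0.013, 0, 0, 0, 0], [0.065, -0.017, 0, 0, 0, 0]]}}

```text
clock: 7.15
tcp_pos: [0.4959, -0.0035, 0.3112]
orientation: [2.486, 1.921, 0.0]
contact_force: [-0.3, 0.3, -5.8]
grip_width: 0.0114
gripper_force: 39.5
```

{"method": "step_arm", "body": {"rows": [[0.013, -0.003, 0, 0, 0, 0], [0.026, -0.006, 0, 0, 0, 0], [0.039, -0.01, 0, 0, 0, 0], [0.052, -0.013, 0, 0, 0, 0], [0.064, -0.016, 0, 0, 0, 0]]}}

```text
clock: 7.57
tcp_pos: [0.5339, -0.0129, 0.3112]
orientation: [-2.485, -1.921, -0.0]
contact_force: [-0.6, 0.1, -5.8]
grip_width: 0.0115
gripper_force: 39.4
```

{"method": "step_arm", "body": {"rows": [[0, 0, 0, 0, 0, 0], [0, 0, 0, 0, 0, 0], [0, 0, 0, 0, 0, 0], [0, 0, 0, 0, 0, 0], [0, 0, 0, 0, 0, 0]]}}

```text
clock: 7.98
tcp_pos: [0.5327, -0.0125, 0.3114]
orientation: [2.485, 1.922, -0.0]
contact_force: [1.9, 0.4, -5.6]
grip_width: 0.0116
gripper_force: 39.4
```

```bash
python3 - <<'E'
from h import *
import cv2
F=[];P=[]
for i in range(6): im=eyes.grab_frame("scene"); o=r.get_obs(); F.append(o["contact_force"]);P.append(o["tcp_pos"])
st(); print(np.mean(F,0).round(2),np.mean(P,0).round(4))
cv2.imwrite("pics/v5.png",cv2.resize(im[100:245,190:310],None,fx=4,fy=4,interpolation=cv2.INTER_CUBIC)[:,:,::-1])
t=np.mean(P,0); print("notch,tip,seat px in crop",[((proj("scene",q)-[190,100])*4+1.6).round(0) for q in ([t[0]+.0004,t[1]+.0015,t[2]-.1763+.142],(.5087,-.0044,.2596),(.5333,-.0112,.25))])
E
```

```text
t 8.28 tcp [ 0.533  -0.0127  0.3114] yaw_y -14.59 z [ 1.e-04 -1.e-04 -1.e+00] F [ 0.1  -0.59 -5.28] M [-0.041  0.029 -0.006] w 0.0115 g 39.4
[-0.09 -0.08 -5.5 ] [ 0.5329 -0.0126  0.3114]
notch,tip,seat px in crop [array([246., 271.]), array([261., 270.]), array([246., 303.])]
```

View pics/v5.png

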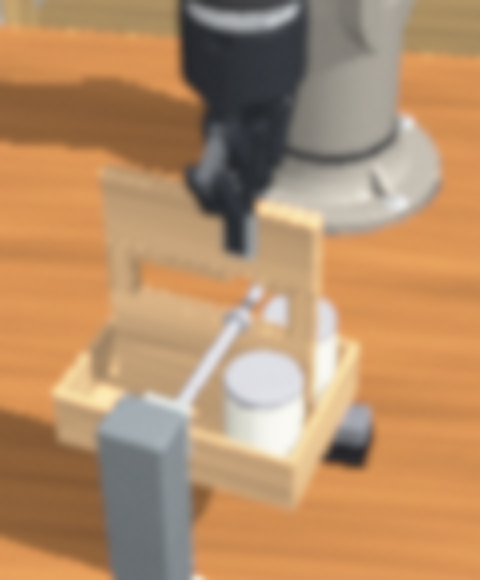

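The board stands between tip and collar, with the tip at (258,290) seen through the slot and the collar at (237,318) on the near side. I'll lower it, fast at first and then slowly.

{"method": "step_arm", "body": {"rows": [[0, 0, -0.006, 0, 0, 0], [0, 0, -0.014, 0, 0, 0], [0, 0, -0.022, 0, 0, 0], [0, 0, -0.028, 0, 0, 0], [0, 0, -0.033, 0, 0, 0]]}}

```text
clock: 8.7
tcp_pos: [0.5327, -0.0127, 0.2906]
orientation: [-2.485, -1.921, 0.001]
contact_force: [-0.3, -0.6, -6.4]
grip_width: 0.0116
gripper_force: 39.4
```

{"method": "step_arm", "body": {"rows": [[0, 0, -0.002, 0, 0, 0], [0, 0, -0.004, 0, 0, 0], [0, 0, -0.006, 0, 0, 0], [0, 0, -0.008, 0, 0, 0], [0, 0, -0.01, 0, 0, 0]]}}

```text
clock: 9.12
tcp_pos: [0.5331, -0.0126, 0.2856]
orientation: [2.485, 1.921, 0.0]
contact_force: [-0.1, 0.1, -5.3]
grip_width: 0.0116
gripper_force: 39.4
```

{"method": "step_arm", "body": {"rows": [[0, 0, -0.002, 0, 0, 0], [0, 0, -0.004, 0, 0, 0], [0, 0, -0.006, 0, 0, 0], [0, 0, -0.008, 0, 0, 0], [0, 0, -0.01, 0, 0, 0]]}}

```text
clock: 9.53
tcp_pos: [0.5331, -0.0127, 0.2795]
orientation: [2.485, 1.921, 0.0]
contact_force: [0.3, -0.5, -4.8]
grip_width: 0.0114
gripper_force: 39.5
```

```bash
cat >> h.py <<'E'
def avg(n=8):
    F=[];P=[];M=[]
    for i in range(n): im=eyes.grab_frame("scene"); o=r.get_obs(); F.append(o["contact_force"]);P.append(o["tcp_pos"]);M.append(o["moment"])
    print("t",round(o["clock"],2),"F",np.mean(F,0).round(2),"M",np.mean(M,0).round(3),"P",np.mean(P,0).round(4),"g",o["gripper_force"]); return im
E
python3 -c "
from h import *
avg()"
```

```text
t 9.93 F [-0.11 -0.28 -4.7 ] M [-0.018 -0.02  -0.012] P [ 0.5331 -0.0127  0.2795] g 39.61236655712128
```

{"method": "step_arm", "body": {"rows": [[0, 0, -0.002, 0, 0, 0], [0, 0, -0.004, 0, 0, 0], [0, 0, -0.006, 0, 0, 0], [0, 0, -0.008, 0, 0, 0], [0, 0, -0.01, 0, 0, 0]]}}

```text
clock: 10.35
tcp_pos: [0.5331, -0.0127, 0.2735]
orientation: [2.485, 1.921, 0.0]
contact_force: [-0.6, 0.1, -4.1]
grip_width: 0.0116
gripper_force: 39.7
```

{"method": "step_arm", "body": {"rows": [[0, 0, -0.002, 0, 0, 0], [0, 0, -0.004, 0, 0, 0], [0, 0, -0.006, 0, 0, 0], [0, 0, -0.008, 0, 0, 0], [0, 0, -0.01, 0, 0, 0]]}}

```text
clock: 10.77
tcp_pos: [0.5331, -0.0127, 0.2675]
orientation: [2.485, 1.921, 0.0]
contact_force: [-1.1, 0.2, -2.7]
grip_width: 0.0118
gripper_force: 39.8
```

```bash
python3 - <<'E'
from h import *
import cv2
im=avg()
cv2.imwrite("pics/v6.png",cv2.resize(im[110:255,190:310],None,fx=4,fy=4,interpolation=cv2.INTER_CUBIC)[:,:,::-1])
E
```

```text
t 11.17 F [ 0.03  0.24 -2.63] M [-0.023 -0.003 -0.011] P [ 0.5331 -0.0127  0.2675] g 39.91171896457672
```

View pics/v6.png

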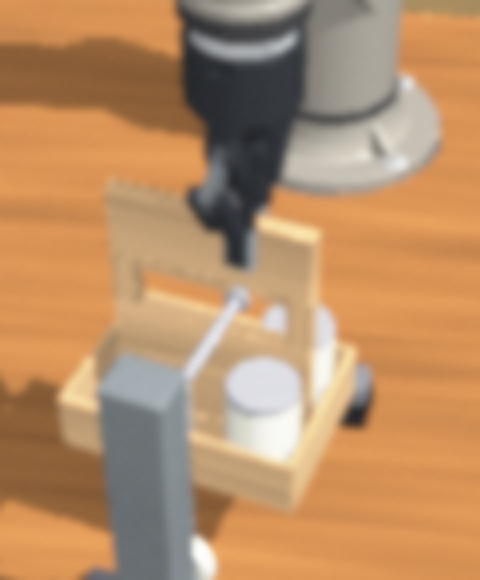

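The load passes to the spring at about 170 N/m, with the arm in the notch: contact came at notch height, not 8 mm lower at the slot edge. About 15 mm more to go.

{"method": "step_arm", "body": {"rows": [[0, 0, -0.002, 0, 0, 0], [0, 0, -0.004, 0, 0, 0], [0, 0, -0.006, 0, 0, 0], [0, 0, -0.008, 0, 0, 0], [0, 0, -0.01, 0, 0, 0]]}}

```text
clock: 11.58
tcp_pos: [0.5331, -0.0126, 0.2614]
orientation: [2.485, 1.921, 0.0]
contact_force: [-0.3, 0.4, -1.7]
grip_width: 0.0114
gripper_force: 40.0
```

{"method": "step_arm", "body": {"rows": [[0, 0, -0.002, 0, 0, 0], [0, 0, -0.004, 0, 0, 0], [0, 0, -0.006, 0, 0, 0], [0, 0, -0.008, 0, 0, 0], [0, 0, -0.01, 0, 0, 0]]}}

```text
clock: 12.0
tcp_pos: [0.5331, -0.0127, 0.2555]
orientation: [2.485, 1.921, 0.0]
contact_force: [0.8, -1.2, -0.6]
grip_width: 0.0114
gripper_force: 40.1
```

```bash
python3 -c "
from h import *
avg(24)"
```

```text
t 13.2 F [-0.03 -0.04 -0.62] M [-0.029 -0.035 -0.008] P [ 0.5331 -0.0127  0.2555] g 40.199010372161865
```

{"method": "step_arm", "body": {"rows": [[0, 0, -0.0015, 0, 0, 0], [0, 0, -0.003, 0, 0, 0], [0, 0, -0.0045, 0, 0, 0], [0, 0, -0.006, 0, 0, 0], [0, 0, -0.006, 0, 0, 0]]}}

```text
clock: 13.62
tcp_pos: [0.5331, -0.0127, 0.2518]
orientation: [-2.485, -1.921, -0.0]
contact_force: [0.7, -0.6, 0.4]
grip_width: 0.0116
gripper_force: 40.3
```

```bash
python3 -c "
from h import *
avg(40)"
```

```text
t 15.62 F [ 0.69 -0.03 -0.13] M [-0.009 -0.159 -0.004] P [ 0.5331 -0.0127  0.2519] g 40.28648614883423
```

Fx and My shifted in that last step, so I'll check whether it is steady before I let go. I'll also check the dial and the stapler in the pictures.

```bash
python3 - <<'E'
from h import *
import cv2
print("dial edge",tri((256.6,152),(243.4,250.4)))
A=[]
for i in range(30):
    im=eyes.grab_frame("scene"); o=r.get_obs(); A.append(np.r_[o["contact_force"],o["moment"],o["tcp_pos"]])
A=np.array(A)
for k in range(0,30,10): print(A[k:k+10].mean(0).round(3))
cv2.imwrite("pics/s7.png",im[:,:,::-1])
a=cv2.imread("pics/s4.png"); b=cv2.imread("pics/s7.png"); z=cv2.imread("pics/scene0.png")
# what moved vs start around stapler / bystanders
d=cv2.absdiff(z,b).max(2)
n,l,s,c=cv2.connectedComponentsWithStats((d>40).astype(np.uint8)); print(s[s[:,4]>25][1:])
# tray underside near corner: dark stapler mask in present and first frame
for q in(z,b):
    m=(q.max(2)<60).astype(np.uint8); m[:180]=0;m[225:]=0;m[:,:235]=0;m[:,300:]=0
    ys,xs=np.nonzero(m); print(xs.min(),xs.max(),ys.min(),ys.max(),len(xs))
E
```

```text
dial edge (array([ 0.66743888, -0.01677157,  0.09742863]), np.float64(0.0038342488177561984))
[ 0.74  -0.008  0.036 -0.011 -0.258 -0.008  0.533 -0.013  0.252]
[ 1.216  0.142 -0.359 -0.012 -0.249  0.003  0.533 -0.013  0.252]
[ 0.937  0.082  0.076 -0.01  -0.287  0.005  0.533 -0.013  0.252]
[[  34    0   55   42 1359]
 [ 217    0   65  239 5867]
 [ 264    0   12   17   95]
 [ 250   31   14    7   66]
 [  16   41   91  114 3019]
 [ 268   46    6   10   46]
 [ 289   67    8   25  105]
 [ 267   71   21   26  378]
 [ 263   73    6    8   29]
 [ 253   84   10    5   41]
 [ 263   95   10   13   76]
 [ 274  100    7    5   28]
 [ 113  112   82   10  381]
 [ 100  125  118  128 5108]
 [ 258  125    8   12   56]
 [ 207  137   19    6   52]
 [ 180  170   18    7   72]
 [ 209  209    6    8   31]
 [ 139  216    8    9   46]
 [ 168  234   18   15   63]
 [ 238  235   12   14  102]]
242 280 206 215 132
279 280 212 214 4
```

Fx and My are slowly building up. I'll ease the tool 1.2 mm along +x, in the direction of the push, and see how they respond.

{"method": "step_arm", "body": {"rows": [[0.0005, 0, 0, 0, 0, 0], [0.001, 0, 0, 0, 0, 0], [0.0015, -0.0005, 0, 0, 0, 0], [0.002, -0.0005, 0, 0, 0, 0]]}}

```text
clock: 17.45
tcp_pos: [0.5333, -0.0127, 0.2515]
orientation: [-2.484, -1.921, 0.003]
contact_force: [-3.4, 0.8, -0.6]
grip_width: 0.0114
gripper_force: 40.2
```

```bash
python3 -c "
from h import *
st()
avg(10);avg(10);avg(10);st()"
```

```text
t 17.45 tcp [ 0.5333 -0.0127  0.2515] yaw_y -14.57 z [-2.2e-03  2.0e-04 -1.0e+00] F [-3.35  0.82 -0.64] M [0.258 0.747 0.022] w 0.0114 g 40.2
t 17.95 F [-3.6   0.99 -0.3 ] M [ 0.252  0.841 -0.005] P [ 0.5336 -0.0128  0.2516] g 40.20561218261719
t 18.45 F [-3.78  0.74 -0.43] M [0.223 0.922 0.003] P [ 0.5341 -0.013   0.2519] g 40.20163714885712
t 18.95 F [-4.32  0.69 -0.07] M [0.193 0.949 0.002] P [ 0.5342 -0.013   0.2519] g 40.19956648349762
t 18.95 tcp [ 0.5342 -0.013   0.2519] yaw_y -14.59 z [-0. -0. -1.] F [-5.21  1.01 -0.21] M [0.173 0.997 0.028] w 0.0115 g 40.2
```

The response is stiff, about 4.4 N/mm, and acts at hook level. That means the arm and notch are stuck by friction, with only a small offset in the commanded pose. Moving back about 1 mm should null it.

{"method": "step_arm", "body": {"rows": [[-0.0006, 0.0001, 0, 0, 0, 0], [-0.0012, 0.0003, 0, 0, 0, 0], [-0.0017, 0.0004, 0, 0, 0, 0], [-0.0017, 0.0004, 0, 0, 0, 0]]}}

```text
clock: 19.28
tcp_pos: [0.534, -0.0129, 0.2523]
orientation: [2.485, 1.92, 0.002]
contact_force: [-0.1, -1.3, -0.2]
grip_width: 0.0115
gripper_force: 40.3
```

```bash
python3 -c "
from h import *
avg(10);avg(10);avg(10);avg(10);st()"
```

```text
t 19.78 F [ 1.01 -0.68 -0.42] M [-0.187 -0.269 -0.002] P [ 0.5339 -0.0129  0.2522] g 40.29722213745117
t 20.28 F [ 3.55 -1.58 -0.13] M [-0.311 -0.822  0.005] P [ 0.5337 -0.0128  0.2521] g 40.28414726257324
t 20.78 F [ 3.7 -1.  -0.3] M [-0.273 -0.924 -0.002] P [ 0.5333 -0.0127  0.2519] g 40.28693497180939Traceback (most recent call last):
  File "<string>", line 3, in <module>
    avg(10);avg(10);avg(10);avg(10);st()
                            ~~~^^^^
  File "h.py", line 22, in avg
    for i in range(n): im=eyes.grab_frame("scene"); o=r.get_obs(); F.append(o["contact_force"]);P.append(o["tcp_pos"]);M.append(o["moment"])
                          ~~~~~~~~~~~~~~~^^^^^^^^^
ValueError: 200 camera calls are used up
```

{"method": "step_arm", "body": {"rows": [[0.0004, -0.0001, 0, 0, 0, 0], [0.0008, -0.0002, 0, 0, 0, 0], [0.0008, -0.0002, 0, 0, 0, 0]]}}

```text
clock: 21.08
tcp_pos: [0.5333, -0.0127, 0.2517]
orientation: [-2.485, -1.921, 0.001]
contact_force: [2.6, -0.9, -1.4]
grip_width: 0.0114
gripper_force: 40.3
```

{"method": "step_arm", "body": {"rows": [[0, 0, 0, 0, 0, 0], [0, 0, 0, 0, 0, 0]]}}

```text
clock: 21.25
tcp_pos: [0.5334, -0.0127, 0.2518]
orientation: [-2.485, -1.921, 0.001]
contact_force: [2.2, -0.4, -0.4]
grip_width: 0.0114
gripper_force: 40.3
```

{"method": "step_arm", "body": {"rows": [[0, 0, 0, 0, 0, 0], [0, 0, 0, 0, 0, 0]]}}

```text
clock: 21.42
tcp_pos: [0.5334, -0.0127, 0.2518]
orientation: [-2.485, -1.921, 0.001]
contact_force: [1.3, 0.1, -0.2]
grip_width: 0.0118
gripper_force: 40.3
```

{"method": "step_arm", "body": {"rows": [[0, 0, 0, 0, 0, 0], [0, 0, 0, 0, 0, 0], [0, 0, 0, 0, 0, 0], [0, 0, 0, 0, 0, 0]]}}

```text
clock: 21.75
tcp_pos: [0.5334, -0.0127, 0.2518]
orientation: [-2.485, -1.921, 0.001]
contact_force: [0.2, -0.2, -0.6]
grip_width: 0.0115
gripper_force: 40.3
```

```bash
python3 -c "
from h import *
st()"
```

```text
t 21.75 tcp [ 0.5334 -0.0127  0.2518] yaw_y -14.58 z [-6.e-04  1.e-04 -1.e+00] F [ 0.2  -0.15 -0.6 ] M [ 0.072 -0.202  0.022] w 0.0115 g 40.3
```

{"method": "step_arm", "body": {"rows": [[0, 0, -0.0007, 0, 0, 0], [0, 0, -0.0014, 0, 0, 0]], "squeeze": 20}}

```text
clock: 21.92
tcp_pos: [0.5334, -0.0128, 0.251]
orientation: [-2.485, -1.921, 0.001]
contact_force: [0.3, 0.5, -0.3]
grip_width: 0.0116
gripper_force: 40.3
```

```bash
python3 -c "
from h import *
st()"
```

```text
t 21.92 tcp [ 0.5334 -0.0128  0.251 ] yaw_y -14.59 z [-5.e-04  0.e+00 -1.e+00] F [ 0.27  0.46 -0.26] M [ 0.033 -0.079 -0.005] w 0.0116 g 40.3
```

Sideways and vertical loads are near zero, so I'll release now.

{"method": "step_arm", "body": {"rows": [[0, 0, 0, 0, 0, 0], [0, 0, 0, 0, 0, 0], [0, 0, 0, 0, 0, 0], [0, 0, 0, 0, 0, 0], [0, 0, 0, 0, 0, 0]], "jaw": 0.5}}

```text
clock: 22.33
tcp_pos: [0.5336, -0.0129, 0.2511]
orientation: [-2.485, -1.921, 0.0]
contact_force: [-0.1, 0.6, 0.5]
grip_width: 0.0428
gripper_force: 0.0
```

{"method": "step_arm", "body": {"rows": [[0, 0, 0, 0, 0, 0], [0, 0, 0, 0, 0, 0], [0, 0, 0, 0, 0, 0], [0, 0, 0, 0, 0, 0], [0, 0, 0, 0, 0, 0]]}}

```text
clock: 22.75
tcp_pos: [0.5337, -0.0128, 0.2511]
orientation: [2.485, 1.921, 0.0]
contact_force: [0.1, 0.1, -0.3]
grip_width: 0.0427
gripper_force: 0.0
```

```bash
python3 -c "
from h import *
st()"
```

```text
t 22.75 tcp [ 0.5337 -0.0128  0.2511] yaw_y -14.59 z [ 0. -0. -1.] F [ 0.14  0.14 -0.33] M [-0.032 -0.006 -0.012] w 0.0427 g 0.0
```

Released cleanly. I'll raise the gripper straight up, wait for everything to settle, then hand in.

{"method": "step_arm", "body": {"rows": [[0, 0, 0.01, 0, 0, 0], [0, 0, 0.025, 0, 0, 0], [0, 0, 0.045, 0, 0, 0], [0, 0, 0.07, 0, 0, 0], [0, 0, 0.1, 0, 0, 0]]}}

```text
clock: 23.17
tcp_pos: [0.5335, -0.0128, 0.3124]
orientation: [-2.485, -1.922, 0.0]
contact_force: [1.3, -0.6, -0.1]
grip_width: 0.0429
gripper_force: 0.0
```

{"method": "step_arm", "body": {"rows": [[0, 0, 0.03, 0, 0, 0], [0, 0, 0.06, 0, 0, 0], [0, 0, 0.08, 0, 0, 0], [0, 0, 0.1, 0, 0, 0], [0, 0, 0.1, 0, 0, 0]]}}

```text
clock: 23.58
tcp_pos: [0.5348, -0.0125, 0.3741]
orientation: [2.483, 1.92, 0.005]
contact_force: [0.6, -0.8, 0.1]
grip_width: 0.0427
gripper_force: 0.0
```

{"method": "step_arm", "body": {"rows": [[0, 0, 0, 0, 0, 0], [0, 0, 0, 0, 0, 0], [0, 0, 0, 0, 0, 0], [0, 0, 0, 0, 0, 0], [0, 0, 0, 0, 0, 0]]}}

```text
clock: 24.0
tcp_pos: [0.5334, -0.0129, 0.3703]
orientation: [-2.485, -1.921, 0.001]
contact_force: [-0.2, -0.9, -1.4]
grip_width: 0.0424
gripper_force: 0.0
```

{"method": "step_arm", "body": {"rows": [[0, 0, 0, 0, 0, 0], [0, 0, 0, 0, 0, 0], [0, 0, 0, 0, 0, 0], [0, 0, 0, 0, 0, 0], [0, 0, 0, 0, 0, 0]]}}

```text
clock: 24.42
tcp_pos: [0.5337, -0.0128, 0.3711]
orientation: [-2.485, -1.921, -0.0]
contact_force: [0.5, 0.6, 0.1]
grip_width: 0.0433
gripper_force: 0.0
```

{"method": "step_arm", "body": {"rows": [[0, 0, 0, 0, 0, 0], [0, 0, 0, 0, 0, 0], [0, 0, 0, 0, 0, 0], [0, 0, 0, 0, 0, 0], [0, 0, 0, 0, 0, 0]]}}

```text
clock: 24.83
tcp_pos: [0.5337, -0.0128, 0.3711]
orientation: [2.485, 1.921, 0.0]
contact_force: [0.1, -0.1, -0.0]
grip_width: 0.0427
gripper_force: 0.0
```

{"method": "step_arm", "body": {"rows": [[0, 0, 0, 0, 0, 0], [0, 0, 0, 0, 0, 0], [0, 0, 0, 0, 0, 0], [0, 0, 0, 0, 0, 0], [0, 0, 0, 0, 0, 0]]}}

```text
clock: 25.25
tcp_pos: [0.5337, -0.0128, 0.3711]
orientation: [-2.485, -1.922, -0.0]
contact_force: [0.9, -0.1, 0.9]
grip_width: 0.0428
gripper_force: 0.0
```

```bash
python3 -c "
from h import *
st(); print(r.hand_in())"
```

```text
t 25.25 tcp [ 0.5337 -0.0128  0.3711] yaw_y -14.58 z [ 0.  0. -1.] F [ 0.85 -0.12  0.9 ] M [-0.01  -0.009  0.008] w 0.0428 g 0.0
the job is handed in; nothing more can be done
None
```

I hung the carrier (about 5.6 N) by its notch on the scale hook, let go once the spring carried it and handed in at 25 s; hand-in gave no verdict, and with camera calls used up I judged the final hang from force and position readings only.

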